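Turn a row of sample tubes round into the other rack

TASK

The four tubes in the full rack carry no labels and are known only by their place in the row; next they are taken up one by one from the microtome side, your right, first sample first. Move all four over to the empty rack in reverse order: the leftmost tube as you face the bench into the rightmost hole, the next into the hole beside it, and so on, each lowered gently until it stands upright and fully down in its hole. Leave the racks standing where they are, and do not disturb the rack with three tubes, which is another batch, or the beaker.

Things in the scene. Friction and masses are not known exactly. Their poses are not given: they have to be found in the camera images.
- tube_1: 50 ml screw-cap tube that starts as the leftmost of the row of four (alike but for their places). 117 mm high, 50 g; orange cap 33 mm across, top 13 mm; white body 27 mm across, foot tapering. Origin: centre of the underside, z up. Home in a rack its origin is 3 mm above the rack's underside and its cap stands clear above the rack, 107 to 120 mm over the bench
- tube_2: 50 ml screw-cap tube that starts as the second from the left of the row of four (alike but for their places). 117 mm high, 50 g; orange cap 33 mm across, top 13 mm; white body 27 mm across, foot tapering. Origin: centre of the underside, z up. Home in a rack its origin is 3 mm above the rack's underside and its cap stands clear above the rack, 107 to 120 mm over the bench
- tube_3: 50 ml screw-cap tube that starts as the third from the left of the row of four (alike but for their places). 117 mm high, 50 g; orange cap 33 mm across, top 13 mm; white body 27 mm across, foot tapering. Origin: centre of the underside, z up. Home in a rack its origin is 3 mm above the rack's underside and its cap stands clear above the rack, 107 to 120 mm over the bench
- tube_4: 50 ml screw-cap tube that starts as the rightmost of the row of four (alike but for their places). 117 mm high, 50 g; orange cap 33 mm across, top 13 mm; white body 27 mm across, foot tapering. Origin: centre of the underside, z up. Home in a rack its origin is 3 mm above the rack's underside and its cap stands clear above the rack, 107 to 120 mm over the bench
- full_rack: Four-hole tube rack that holds the row of four tubes at the start; left, middle or right. 68 (x) by 173 (y) by 97 mm high, loose, 0.2 kg. Origin: centre of the underside, z up; y runs along the row to the robot's left (yaw within 0.3 rad). Hole centres at x = 0, y = +58.5, +19.5, -19.5, -58.5 mm, 30.6 mm square in the top plate 92 mm up; hole floor 3 mm up
- empty_rack: Four-hole tube rack, empty at the start; left, middle or right. 68 (x) by 173 (y) by 97 mm high, loose, 0.2 kg. Origin: centre of the underside, z up; y runs along the row to the robot's left (yaw within 0.3 rad). Hole centres at x = 0, y = +58.5, +19.5, -19.5, -58.5 mm, 30.6 mm square in the top plate 92 mm up; hole floor 3 mm up
- rack_of_three: bystander: tube rack with three tubes and one free hole, another batch; 68x173 mm, 120 mm high with the tubes; left, middle or right. Origin: centre of the underside
- beaker: bystander: clear plastic beaker, 56 mm wide, 71 mm high, behind the racks. Origin: centre of the underside
Not all that is in view belongs to the job. Leave any turquoise look-alike of the tube_3 alone.

How it is judged:
By the outcome, as a careful person would: the job done as asked, in the order asked, and still so for the second after the job is handed in, with the robot touching nothing.
It also fails if it takes over 112 s, if anything falls off the work surface, if the arm or the gripper's body presses on something with over 40 N, if the wrist force passes 120 N, or if a joint passes its speed limit or range.

ROBOT

A 6-joint arm with a two-finger parallel gripper is mounted at the origin on a cart in front of the work surface, level with it; the furniture and walls round the work are solid. World frame = base frame: x ahead of the robot, y to its left, z up, the work surface at z = 0. Lengths are in m, angles in rad, forces in N, time in s.
With the tool pointing down it reaches from about 0.275 to 0.825 m from the base axis. Payload 5.2 kg.
Tool frame: the origin (TCP) lies midway between the tips of the shut fingers; the grasp point (between the pads) lies 19 mm behind it; z points along the fingers, y is the line along which they close (so a half turn about z gives the same grasp; the last joint's range is limited). The gripper opens to 93 mm and grips with 3 to 60 N. Pads are 15 mm wide; open, the fingers measure 128 mm over their backs; the gripper's body (75 mm by 188 mm) begins 65 mm behind the grasp point.
Start: joints at [0.999, 0.259, 1.535, -0, 1.348, -0.203], TCP at [0.198, 0.513, 0.219] pointing down, gripper open.
Joint ranges: [-3.14, 3.14], [-0.91, 2.08], [0.19, 2.58], [-1.22, 4.36], [0.22, 2.71], [-3.12, 3.12]. Speed limits (rad/s): [2.57, 2.57, 3.14, 3.14, 3.14, 3.14].

INTERFACE

Orientations are given as [roll, pitch, yaw] about the fixed x, y, z axes, in that order (R = Rz(yaw) Ry(pitch) Rx(roll)).
In Python, from bench import sensors, cams, ticket gives the robot as it stands.
- The arm moves only by the shell command python3 -m jog 'ROWS'. ROWS is text: rows parted by semicolons, each of 7 numbers parted by spaces: the turn, a rotation vector about the tool's x, y, z in rad, then the shift along the tool's x, y, z in mm, then the opening, from 0 (shut) to 1 (fully open). In form: ax ay az dx dy dz gripper; .... A call has 1 to 12 rows; each row shifts and turns the commanded pose from where the row before left it, along the tool's axes as they then stand; what a row does not reach is not made up. A row lasts 1/12 s, in which the tool goes at most 41.7 mm and 7.16 degrees, less where a joint would pass 70% of its speed; a pose out of reach is approached as far as the arm can. A call with a gripper value outside its range is refused whole. The fingers move at their own pace and stop on an object; the grip force is fixed at half the most. Time passes only in rows, so rows that do not move let the fingers close. It gives the time, the measured TCP pose, the force, the opening and the grip force at its end, in the units of the state.
- sensors.sense(): the state, without advancing time (a new reading comes with each control period).
- cams.capture(name): name is "scene" or "top" or "wrist"; returns the picture (384x512x3 uint8, red, green, blue); there is no depth.
- cams.calibration(name): a dict with "fov_y" (degrees; the focal length in pixels is half the picture's height over the tangent of half this angle, whatever the lens; pixels are square), "cx", "cy" (the principal point, pixels), "k1" (the pictures are not rectified: a ray, as slopes to the right and down, at radius r is drawn at 1 + k1 r^2 times it, then the intrinsics apply), "R" (3x3) and "t" (3): a world point X has camera coordinates R X + t. Camera axes: x right, y down, z forward; pixel columns grow to the right and rows downward; lengths in m; the calibration is good to about 2 mm. A picture is of the moment at which its call begins: read the wrist's pose just before it. calibration takes no time and is no camera call; for the wrist camera it gives the pose at the moment of the call.
- ticket.hand_in(): hands the job in; it is judged then, once.
Trained networks look in the newest picture that a camera, given by its name, has taken for a name from the list of things; names that differ only in an ending like _2 or _b are one class to them, and where a whole thing is asked for, a point or a joint stands for the part that bears it (a point fixed in the world has none). Each returns a list of dicts, best first, with "score" (0 to 1); they miss things now and then, are a little off and sometimes report something else, mostly with a low value. They report only what shows in the picture. A call takes as long as a camera call. They do not tell look-alikes from the thing itself.
- cams.outline_of(camera, thing): "pixels" (384x512 bool, what is visible of it) and "bbox" ([left, top, right, bottom] in pixels, round what is visible of it).
The state is a dict: "t": time; "joints": joint angles; "joint_vel": joint speeds; "effort": joint torques, N m; "tool_pos": TCP position; "ee_rot": TCP orientation; "ft_force": force on the tool from outside, world axes, zero at the start; "ft_torque": the same for the moment, N m; "width": finger opening in m; "grip_force": force on a finger pad.
Only numpy, scipy, OpenCV 4.12 (cv2) and the standard library are available. Lean on these libraries where they do the work, as an engineer would, in place of code of your own. Each camera call takes 0.05 s, during which the arm holds its last target. There are 200 camera calls.

## Working session

There is one attempt and no reset: what is moved stays moved. The work goes in short steps, Python scripts to look and compute and a shell command to move; the robot and the scene stay as the last step left them, time stands still between calls to the robot, and variables do not carry over. Pictures are saved under pics/ and viewed, at most 14 in all, crops included, and the job is handed in when it is done.

```bash
ls; mkdir -p pics
python3 - <<'E'
from bench import sensors,cams
import cv2
s=sensors.sense(); print(s)
for n in("scene","top"):
    im=cams.capture(n); cv2.imwrite(f"pics/{n}0.png",im[:,:,::-1])
    print(n,cams.calibration(n))
    for th in("full_rack","empty_rack","rack_of_three","beaker","tube_1"):
        for d in cams.outline_of(n,th): print(th,round(d["score"],2),d["bbox"],d["pixels"].sum())
E
```

```text
pics
{'t': 0.0, 'joints': array([ 9.99191353e-01,  2.59342045e-01,  1.53607717e+00, -1.59806706e-06,
        1.34804843e+00, -2.02760791e-01]), 'joint_vel': array([-0.00054161,  0.00108878, -0.00097461,  0.00082552, -0.00044007,
        0.00011296]), 'effort': array([-9.54702482e-04, -4.37304783e+01, -2.84002697e+01,  7.18512316e-02,
        4.12720442e-02, -9.29283897e-05]), 'tool_pos': array([0.19794259, 0.51254114, 0.21782064]), 'ee_rot': array([-3.13975577e+00, -3.76047357e-04,  2.77274848e+00]), 'ft_force': array([ 0.64475631, -0.49451092,  0.98921515]), 'ft_torque': array([ 0.01313418, -0.00670089, -0.00781702]), 'grip_force': 0.0, 'width': 0.0928538025321969}
scene {'fov_y': 53.82299966502792, 'cx': 252.25300275690427, 'cy': 186.05715023989194, 'k1': -0.010935553222121796, 'R': array([[-0.87789607, -0.47863855,  0.01426988],
       [-0.32103243,  0.56618833, -0.75918967],
       [ 0.35529801, -0.67107072, -0.650713  ]]), 't': array([0.478455  , 0.2078567 , 0.98554583])}
full_rack 0.77 [164.4, 218.9, 230.5, 282.7] 1982
rack_of_three 0.62 [237.3, 170.0, 278.3, 216.1] 1182
beaker
[... 343 characters left out ...]
cx': 255.70867060756012, 'cy': 190.03503069694997, 'k1': -0.12659320498690407, 'R': array([[-0.02835971, -0.99944584, -0.01742825],
       [-0.99915771,  0.02886022, -0.02917129],
       [ 0.02965811,  0.01658628, -0.99942248]]), 't': array([0.02844081, 0.53646544, 1.16716068])}
full_rack 0.7 [128.3, 174.6, 193.5, 205.4] 861
empty_rack 0.72 [339.8, 171.0, 400.8, 197.2] 1593
rack_of_three 0.87 [231.7, 178.0, 299.2, 211.9] 1561
beaker 0.62 [217.3, 133.3, 240.6, 156.5] 383
tube_1 0.74 [186.4, 214.3, 201.8, 227.0] 163
tube_1 0.64 [128.2, 180.1, 142.7, 193.2] 135
tube_1 0.56 [159.5, 213.6, 175.9, 231.1] 185
tube_1 0.46 [172.6, 184.1, 184.4, 197.6] 137
tube_1 0.33 [335.6, 173.1, 404.0, 198.9] 1605
```

Run:
```python
import cv2
a=cv2.imread("pics/top0.png")[110:260,90:430]; cv2.imwrite("pics/topc.png",cv2.resize(a,(800,353),interpolation=cv2.INTER_CUBIC))
a=cv2.imread("pics/scene0.png"); cv2.imwrite("pics/scenec.png",cv2.resize(a,(768,576)))
```

```text
(no output)
```

View pics/topc.png

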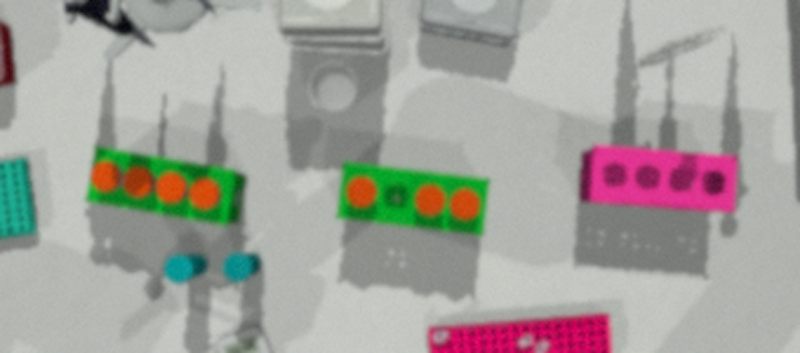

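View pics/scenec.png

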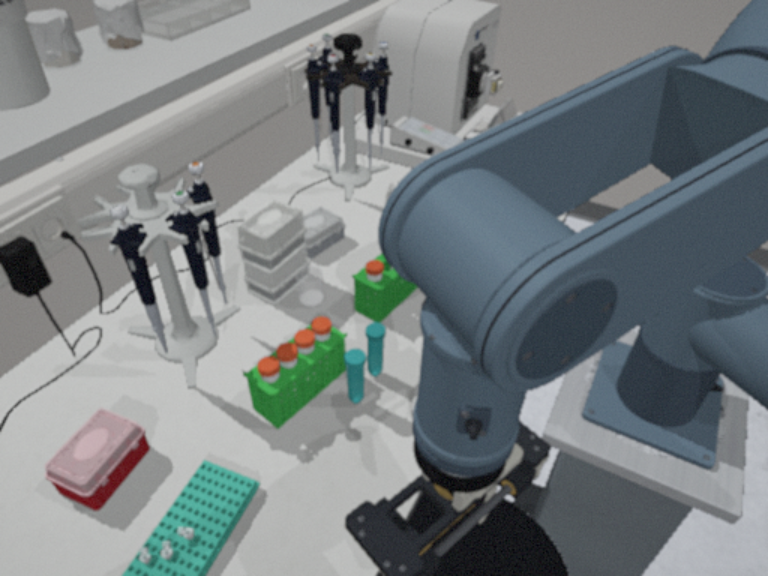

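The top view shows the full green rack on the left, with orange caps at about (134,185), (148,187), (163,190) and (177,192). The rack of three is in the middle at (265,195), with a free hole at (258,193). The empty pink rack is on the right at (370,185), and two turquoise look-alikes stand in front of the full rack at (167,224) and (192,223). The scene view confirms the turquoise tubes stand free. The microtome isn't needed to fix the sides, because left and right follow the robot's y axis.

Tubes that could be mistaken for mine are the three orange caps in the middle rack (244, 273 and 287, about 195) and the two turquoise tubes. The row of four on the left is the one to move.

```bash
cat > h.py <<'E'
import numpy as np, cv2
from bench import sensors,cams
def K(c):
    f=192/np.tan(np.radians(c["fov_y"]/2)); return np.array([[f,0,c["cx"]],[0,f,c["cy"]],[0,0,1]]),np.array([c["k1"],0,0,0,0.])
def to_world(c,px,z):
    k,d=K(c); n=cv2.undistortPoints(np.float64(px).reshape(-1,1,2),k,d).reshape(-1,2)
    r=np.c_[n,np.ones(len(n))]@c["R"]; o=-c["R"].T@c["t"]
    return o+r*((z-o[2])/r[:,2])[:,None]
def to_px(c,X):
    k,d=K(c); return cv2.projectPoints(np.float64(X),cv2.Rodrigues(c["R"])[0],c["t"],k,d)[0].reshape(-1,2)
def blobs(im,lo,hi,amin=30):
    h=cv2.cvtColor(im,cv2.COLOR_RGB2HSV); m=cv2.inRange(h,lo,hi)
    n,l,s,c=cv2.connectedComponentsWithStats(m)
    return [(c[i],s[i]) for i in range(1,n) if s[i][4]>=amin],m
E
python3 - <<'E'
from h import *
c=cams.calibration("top"); im=cv2.imread("pics/top0.png")[:,:,::-1].copy()
for nm,lo,hi,z in(("orange",(5,150,80),(16,255,255),.119),("turq",(85,120,60),(95,255,255),.117),("pink",(155,120,60),(172,255,255),.097)):
    b,m=blobs(im,lo,hi)
    for ce,s in b: print(nm,ce.round(1),s,to_world(c,ce,z)[0].round(4))
E
```

```text
orange [134.5 184.6] [129 179  12  12 109] [0.5577 0.3362 0.119 ]
orange [162.3 189.4] [142 182  41  16 358] [0.5427 0.2603 0.119 ]
orange [243.1 191.3] [238 186  11  12 106] [0.5313 0.0447 0.119 ]
orange [272.4 194.7] [267 189  12  12 107] [ 0.5201 -0.0324  0.119 ]
orange [287.1 196.6] [282 191  11  12 108] [ 0.5141 -0.0709  0.119 ]
turq [167.6 223.2] [160 218  17  12 155] [0.4522 0.2487 0.117 ]
turq [191.6 222.9] [185 218  15  11 132] [0.4515 0.1841 0.117 ]
pink [369.7 185.6] [ 337  172   66   28 1557] [ 0.5375 -0.2975  0.097 ]
pink [311.1 257.5] [ 272  244   78   28 1649] [ 0.3486 -0.1321  0.097 ]
```

```bash
python3 -m jog '0 0 0.1164 0 0 -4 0.6; 0 0 0.1164 0 0 -4 0.6; 0 0 0.1164 0 0 -4 0.6; 0 0 0.1164 0 0 -4 0.6; 0 0 0.1164 0 0 -4 0.6; 0 0 0.1164 0 0 -4 0.6; 0 0 0.1164 0 0 -4 0.6; 0 0 0.1164 0 0 -4 0.6; 0 0 0.1164 0 0 -4 0.6; 0 0 0.1164 0 0 -4 0.6; 0 0 0.1164 0 0 -4 0.6; 0 0 0.1164 0 0 -4 0.6'
cat >> h.py <<'E'
from scipy.spatial.transform import Rotation as Ro
def go(target,yaw=None):
    s=sensors.sense(); R=Ro.from_euler("xyz",s["ee_rot"])
    print("t",round(s["t"],2),"tcp",s["tool_pos"].round(4),"rot",s["ee_rot"].round(4),"w",round(s["width"],4))
    print("tool shift mm",(R.inv().apply(np.array(target)-s["tool_pos"])*1000).round(1))
    if yaw is not None: print("turn rotvec",(R.inv()*Ro.from_euler("xyz",[np.pi,0,yaw])).as_rotvec().round(4))
E
python3 -c "
from h import *
go([.52,.278,.26],1.376); print(cams.calibration('wrist'))"
```

```text
t: 1.6
tool_pos: [0.1982, 0.513, 0.2669]
ee_rot: [-3.142, -0.0, 1.37]
ft_force: [-0.2, 0.1, 0.4]
width: 0.0558
grip_force: 0.0
t 1.6 tcp [0.1982 0.513  0.2669] rot [-3.1416 -0.      1.3703] w 0.0558
tool shift mm [-166.2  362.1    6.9]
turn rotvec [-0.     -0.     -0.0057]
{'fov_y': 71.37605617502723, 'cx': 256.8857586431434, 'cy': 191.8700040547975, 'k1': -0.028883627525019894, 'R': array([[ 9.79893016e-01, -1.99521755e-01, -8.64602642e-04],
       [-1.92776464e-01, -9.47865078e-01,  2.53749933e-01],
       [-5.14481586e-02, -2.48481112e-01, -9.67269468e-01]]), 't': array([-0.09103851,  0.48181394,  0.57424777])}
```

```bash
python3 -m jog '0 0 0 -15.1 32.9 0 0.6; 0 0 0 -15.1 32.9 0 0.6; 0 0 0 -15.1 32.9 0 0.6; 0 0 0 -15.1 32.9 0 0.6; 0 0 0 -15.1 32.9 0 0.6; 0 0 0 -15.1 32.9 0 0.6; 0 0 0 -15.1 32.9 0 0.6; 0 0 0 -15.1 32.9 0 0.6; 0 0 0 -15.1 32.9 0 0.6; 0 0 0 -15.1 32.9 0 0.6; 0 0 0 -15.1 32.9 0 0.6; 0 0 0 0 0 0 0.6'
python3 - <<'E'
from h import *
go([.558,.336,.2])
c=cams.calibration("wrist"); im=cams.capture("wrist"); cv2.imwrite("pics/w1.png",im[:,:,::-1])
b,m=blobs(im,(3,140,60),(18,255,255),100)
for ce,s in b: print(ce.round(1),s,to_world(c,ce,.119)[0].round(4))
E
```

```text
t: 2.6
tool_pos: [0.5262, 0.2756, 0.2659]
ee_rot: [3.139, 0.002, 1.371]
ft_force: [-0.6, -0.2, -0.7]
width: 0.056
grip_force: 0.0
t 2.6 tcp [0.5262 0.2756 0.2659] rot [3.1392e+00 1.8000e-03 1.3706e+00] w 0.056
tool shift mm [65.7 19.  65.8]
[272. 123.] [258 109  29  30 687] [0.5561 0.3389 0.119 ]
[271.5 156.9] [258 143  28  29 636] [0.5484 0.3011 0.119 ]
[271.4 189. ] [258 175  28  29 625] [0.5411 0.263  0.119 ]
[270.8 218.7] [258 206  27  27 574] [0.5333 0.2257 0.119 ]
```

View pics/w1.png

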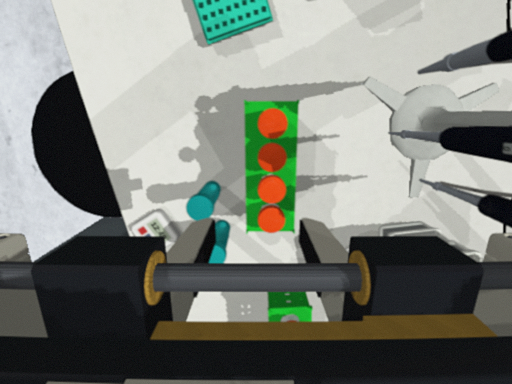

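The wrist view shows the four orange caps in line at (272,123), (272,157), (271,189) and (271,219), with the turquoise tubes at (203,205) and (220,240) to the side. This confirms the choice. Next I'll look at the empty rack from the same relative pose.

```bash
python3 -m jog '0 0 0 -38 7.2 0 0.6; 0 0 0 -38 7.2 0 0.6; 0 0 0 -38 7.2 0 0.6; 0 0 0 -38 7.2 0 0.6; 0 0 0 -38 7.2 0 0.6; 0 0 0 -38 7.2 0 0.6; 0 0 0 -38 7.2 0 0.6; 0 0 0 -38 7.2 0 0.6; 0 0 0 -38 7.2 0 0.6; 0 0 0 -38 7.2 0 0.6'; python3 -m jog '0 0 0 -38 7.2 0 0.6; 0 0 0 -38 7.2 0 0.6; 0 0 0 -38 7.2 0 0.6; 0 0 0 -38 7.2 0 0.6; 0 0 0 -38 7.2 0 0.6; 0 0 -0.1 0 0 0 0.6; 0 0 0 0 0 0 0.6; 0 0 0 0 0 0 0.6'
python3 - <<'E'
from h import *
go([.519,-.304,.26])
c=cams.calibration("wrist"); im=cams.capture("wrist"); cv2.imwrite("pics/w2.png",im[:,:,::-1])
b,m=blobs(im,(150,100,40),(176,255,255),300)
for ce,s in b: print(ce.round(1),s,to_world(c,ce,.097)[0].round(4))
E
```

```text
t: 3.48
tool_pos: [0.5176, -0.1072, 0.267]
ee_rot: [3.141, -0.0, 1.377]
ft_force: [1.9, 0.2, -0.3]
width: 0.056
grip_force: 0.0
t: 4.15
tool_pos: [0.5168, -0.299, 0.2664]
ee_rot: [-3.141, -0.001, 1.474]
ft_force: [-0.2, 0.1, -0.3]
width: 0.0556
grip_force: 0.0
t 4.15 tcp [ 0.5168 -0.299   0.2664] rot [-3.1412e+00 -1.2000e-03  1.4738e+00] w 0.0556
tool shift mm [-4.8  2.7  6.4]
[123.9  72.5] [  81    0   84  152 7207] [ 0.3724 -0.1574  0.097 ]
[273.2 174.5] [ 248  112   55  130 6493] [ 0.5371 -0.2963  0.097 ]
```

View pics/w2.png

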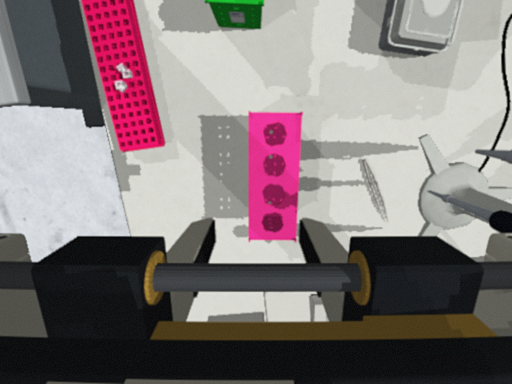

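The wrist view shows the empty pink rack with dark holes at (275,134), (274,164), (274,195) and (273,222), and the pink small-tube rack well apart at (124,72).

Run:
```python
from h import *
c=cams.calibration("wrist"); im=cv2.imread("pics/w2.png")[:,:,::-1].copy()
v=im[105:245,240:310].max(2); print("V pct",np.percentile(v,[5,20,50,80]))
h=cv2.cvtColor(im,cv2.COLOR_RGB2HSV)
top=cv2.inRange(h,(155,120,170),(176,255,255)); top[:,:235]=0
co,_=cv2.findContours(top,0,1); k=max(co,key=cv2.contourArea)
r=cv2.minAreaRect(k); print("rect",r); W=to_world(c,cv2.boxPoints(r),.097); print(W.round(4),W.mean(0).round(4))
m=np.zeros_like(top); cv2.drawContours(m,[cv2.convexHull(k)],-1,255,-1); m=cv2.erode(m,np.ones((7,7))); m[top>0]=0
m=cv2.morphologyEx(m,cv2.MORPH_CLOSE,np.ones((5,5)))
n,l,s,ce=cv2.connectedComponentsWithStats(m)
for i in range(1,n):
  if s[i][4]>50: print(ce[i].round(1),s[i],[to_world(c,ce[i],z)[0].round(4).tolist() for z in(.097,.092)])
print(to_px(c,[sensors.sense()["tool_pos"]]))
```

```text
V pct [114. 139. 210. 229.]
rect ((275.0, 176.0), (128.0, 54.0), 90.0)
[[ 0.5132 -0.2164  0.097 ]
 [ 0.5782 -0.2226  0.097 ]
 [ 0.5691 -0.3903  0.097 ]
 [ 0.4957 -0.3831  0.097 ]] [ 0.5391 -0.3031  0.097 ]
[274.5 133.8] [264 123  22  23 382] [[0.543, -0.2452, 0.097], [0.5433, -0.2455, 0.092]]
[273.9 164.7] [264 154  21  22 363] [[0.5392, -0.2834, 0.097], [0.5394, -0.2842, 0.092]]
[277.8 196.4] [263 184  33  25 537] [[0.5409, -0.3255, 0.097], [0.5412, -0.3269, 0.092]]
[272.4 221.9] [262 213  21  19 322] [[0.5309, -0.3602, 0.097], [0.531, -0.3621, 0.092]]
[[257.89568702 229.45535267]]
```

```bash
python3 -m jog '0 0 0.008 -30.6 10.1 7 0.6; 0 0 0 -30.6 10.1 7 0.6; 0 0 0 0 0 0 0.6; 0 0 0 0 0 0 0.6'
cat >> h.py <<'E'
def holes(im,c):
    h=cv2.cvtColor(im,cv2.COLOR_RGB2HSV); top=cv2.inRange(h,(155,120,170),(176,255,255)); top[:,:235]=0
    k=max(cv2.findContours(top,0,1)[0],key=cv2.contourArea)
    m=np.zeros_like(top); cv2.drawContours(m,[cv2.convexHull(k)],-1,255,-1); m=cv2.erode(m,np.ones((7,7))); m[top>0]=0
    m=cv2.morphologyEx(m,cv2.MORPH_OPEN,np.ones((9,9)))
    n,l,s,ce=cv2.connectedComponentsWithStats(m)
    for i in range(1,n):
        if s[i][4]>50: print(ce[i].round(1),s[i],[to_world(c,ce[i],z)[0].round(4).tolist() for z in(.097,.092)])
def caps(im,c):
    b,m=blobs(im,(3,140,60),(18,255,255),100)
    for ce,s in b: print(ce.round(1),s,[to_world(c,ce,z)[0].round(4).tolist() for z in(.12,.115)])
E
python3 - <<'E'
from h import *
go([.5562,.338,.24])
c=cams.calibration("wrist"); im=cams.capture("wrist"); cv2.imwrite("pics/w3.png",im[:,:,::-1]); holes(im,c)
E
```

```text
t: 4.53
tool_pos: [0.5311, -0.3621, 0.2518]
ee_rot: [-3.14, -0.001, 1.467]
ft_force: [-0.4, 0.4, -0.2]
width: 0.0554
grip_force: 0.0
t 4.53 tcp [ 0.5311 -0.3621  0.2518] rot [-3.1404e+00 -1.4000e-03  1.4668e+00] w 0.0554
tool shift mm [698.9 -47.7  12.9]
[257.4  75.7] [247  68  22  16 322] [[0.5431, -0.2426, 0.097], [0.5432, -0.2418, 0.092]]
[254.5 114.4] [248 104  14  22 284] [[0.5355, -0.2839, 0.097], [0.5355, -0.2838, 0.092]]
[262.6 151. ] [248 138  34  26 639] [[0.5406, -0.3268, 0.097], [0.5406, -0.3273, 0.092]]
[257.7 182. ] [248 175  20  15 285] [[0.5308, -0.3639, 0.097], [0.5307, -0.365, 0.092]]
```

Run:
```python
from h import *
im=cv2.imread("pics/w3.png"); c=cams.calibration("wrist")
g=cv2.resize(im[40:220,200:320],None,fx=3.3,fy=3.3,interpolation=cv2.INTER_CUBIC)
def draw(cx,cy,a,col,z):
    R=np.array([[np.cos(a),-np.sin(a)],[np.sin(a),np.cos(a)]])
    for pts in [np.array([[.034,.0865],[-.034,.0865],[-.034,-.0865],[.034,-.0865]])]+[np.array([[1,1],[-1,1],[-1,-1],[1,-1]])*.0153+[0,y] for y in(.0585,.0195,-.0195,-.0585)]:
        w=pts@R.T+[cx,cy]; p=to_px(c,np.c_[w,np.full(4,z)])
        cv2.polylines(g,[np.int32(((p-[200,40])*3.3+1.6)*16)],True,col,1,cv2.LINE_AA,4)
draw(.5372,-.3038,-.105,(0,255,255),.097)
cv2.imwrite("pics/w3c.png",g)
```

```text
(no output)
```

View pics/w3c.png

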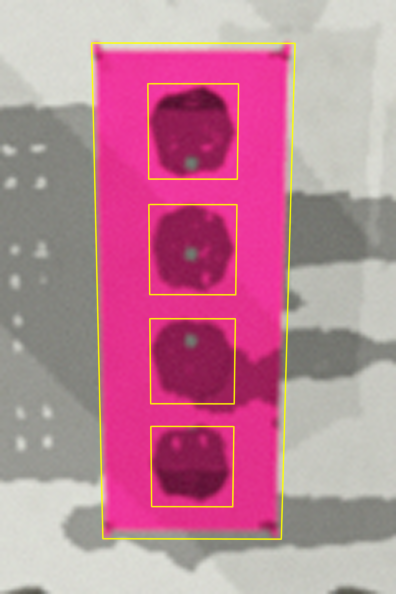

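The overlay matches the rack outline and holes to about 0.5 mm. Back to tube_1.

```bash
python3 -m jog '0 0 0 38.8 -2.65 0 0.6; 0 0 0 38.8 -2.65 0 0.6; 0 0 0 38.8 -2.65 0 0.6; 0 0 0 38.8 -2.65 0 0.6; 0 0 0 38.8 -2.65 0 0.6; 0 0 0 38.8 -2.65 0 0.6; 0 0 0 38.8 -2.65 0 0.6; 0 0 0 38.8 -2.65 0 0.6; 0 0 0 38.8 -2.65 0 0.6'; python3 -m jog '0 0 0 38.8 -2.65 0 0.6; 0 0 0 38.8 -2.65 0 0.6; 0 0 0 38.8 -2.65 0 0.6; 0 0 0 38.8 -2.65 0 0.6; 0 0 0 38.8 -2.65 0 0.6; 0 0 0 38.8 -2.65 0 0.6; 0 0 0 38.8 -2.65 0 0.6; 0 0 0 38.8 -2.65 0 0.6; 0 0 0 38.8 -2.65 0 0.6; 0 0 0.096 0 0 0 0.6; 0 0 0 0 0 0 0.6; 0 0 0 0 0 0 0.6'
python3 - <<'E'
from h import *
c=cams.calibration("wrist"); im=cams.capture("wrist"); cv2.imwrite("pics/w4.png",im[:,:,::-1]); caps(im,c)
go([.5562,.338,.101],1.371)
g=cv2.resize(im[20:220,200:320],None,fx=3,fy=3,interpolation=cv2.INTER_CUBIC)[:,:,::-1].copy()
R=Ro.from_euler("z",-.2).as_matrix()
t=np.linspace(0,2*np.pi,40)
for y in(.0585,.0195,-.0195,-.0585):
    X=np.c_[np.cos(t)*.0165,np.sin(t)*.0165+y,t*0+.12]@R.T+[.5447,.2818,0]
    cv2.polylines(g,[np.int32(((to_px(c,X)-[200,20])*3+1.5)*16)],True,(255,255,0),1,cv2.LINE_AA,4)
cv2.imwrite("pics/w4c.png",g)
E
```

```text
t: 5.33
tool_pos: [0.5417, -0.0093, 0.2539]
ee_rot: [3.14, -0.0, 1.469]
ft_force: [1.0, -0.5, -0.1]
width: 0.0555
grip_force: 0.0
t: 6.33
tool_pos: [0.5534, 0.3378, 0.2533]
ee_rot: [3.141, 0.0, 1.376]
ft_force: [-0.8, -0.5, -0.1]
width: 0.056
grip_force: 0.0
[260.5 182.4] [246 168  30  30 670] [[0.5572, 0.3392, 0.12], [0.557, 0.338, 0.115]]
[260.2 230.8] [ 247  200   28   64 1354] [[0.5455, 0.2806, 0.12], [0.5452, 0.2785, 0.115]]
t 6.38 tcp [0.5539 0.3368 0.2534] rot [3.1412 0.     1.3752] w 0.0559
tool shift mm [  1.6   2.  152.4]
turn rotvec [0.0004 0.     0.0042]
```

View pics/w4c.png

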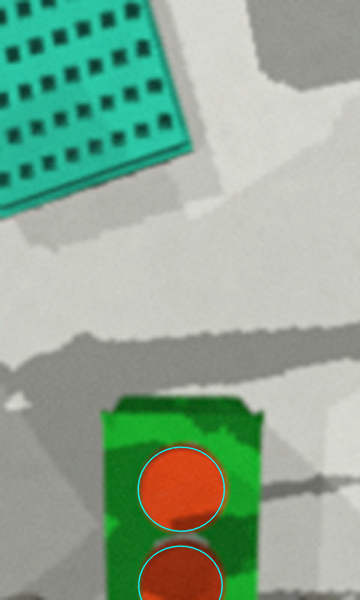

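The cap outline matches the estimate to about 0.4 mm, so I'll descend and grasp tube_1.

```bash
python3 -m jog '0 0 0.004 2.7 2.3 30 0.6; 0 0 0 0 0 30 0.6; 0 0 0 0 0 30 0.6; 0 0 0 0 0 25 0.6; 0 0 0 0 0 15 0.6; 0 0 0 0 0 10 0.6; 0 0 0 0 0 7 0.6; 0 0 0 0 0 5 0.6; 0 0 0 0 0 0 0.6'; python3 -m jog '0 0 0 0 0 0 0; 0 0 0 0 0 0 0; 0 0 0 0 0 0 0; 0 0 0 0 0 0 0; 0 0 0 0 0 0 0'
```

```text
t: 7.13
tool_pos: [0.558, 0.3384, 0.1006]
ee_rot: [3.142, 0.0, 1.368]
ft_force: [-0.8, 0.5, 0.1]
width: 0.056
grip_force: 0.0
t: 7.55
tool_pos: [0.5582, 0.339, 0.1014]
ee_rot: [3.14, -0.001, 1.368]
ft_force: [0.6, -0.2, 1.6]
width: 0.0325
grip_force: 30.0
```

```bash
python3 -m jog '0 0 0 0 0 -10 0; 0 0 0 0 0 -25 0; 0 0 0 0 0 -30 0; 0 0 0 0 0 -30 0; 0 0 0 0 0 -30 0; 0 0 0 0 0 -20 0; 0 0 0 0 0 0 0'; python3 -m jog '0 0 0 -20 3.3 0 0; 0 0 0 -38.4 6.36 0 0; 0 0 0 -38.4 6.36 0 0; 0 0 0 -38.4 6.36 0 0; 0 0 0 -38.4 6.36 0 0; 0 0 0 -38.4 6.36 0 0; 0 0 0 -38.4 6.36 0 0; 0 0 0 -38.4 6.36 0 0; 0 0 0 -38.4 6.36 0 0; 0 0 0 -38.4 6.36 0 0'; python3 -m jog '0 0 0 -38.4 6.36 0 0; 0 0 0 -38.4 6.36 0 0; 0 0 0 -38.4 6.36 0 0; 0 0 0 -38.4 6.36 0 0; 0 0 0 -38.4 6.36 0 0; 0 0 0 -38.4 6.36 0 0; 0 0 0 -38.4 6.36 0 0; 0 0 0 -38.4 6.36 0 0; 0 0 -0.049 -20 3.3 0 0; 0 0 -0.049 0 0 0 0; 0 0 0 0 0 0 0; 0 0 0 0 0 0 0'
python3 - <<'E'
from h import *
go([.5309,-.3619,.2],1.466)
im=cams.capture("wrist"); cv2.imwrite("pics/w5.png",im[:,:,::-1])
E
```

```text
t: 8.13
tool_pos: [0.56, 0.3398, 0.2525]
ee_rot: [3.133, -0.006, 1.368]
ft_force: [0.2, -0.2, -0.6]
width: 0.0321
grip_force: 30.0
t: 8.97
tool_pos: [0.5426, -0.0331, 0.2452]
ee_rot: [-3.141, -0.0, 1.368]
ft_force: [1.1, -0.5, -0.1]
width: 0.0322
grip_force: 30.0
t: 9.97
tool_pos: [0.5302, -0.3626, 0.2448]
ee_rot: [-3.14, -0.001, 1.464]
ft_force: [-0.3, 0.4, -1.4]
width: 0.0322
grip_force: 30.0
t 9.97 tcp [ 0.5302 -0.3626  0.2448] rot [-3.1403e+00 -1.4000e-03  1.4641e+00] w 0.0322
tool shift mm [ 0.7  0.6 44.8]
turn rotvec [-0.0013 -0.0014 -0.0019]
```

View pics/w5.png

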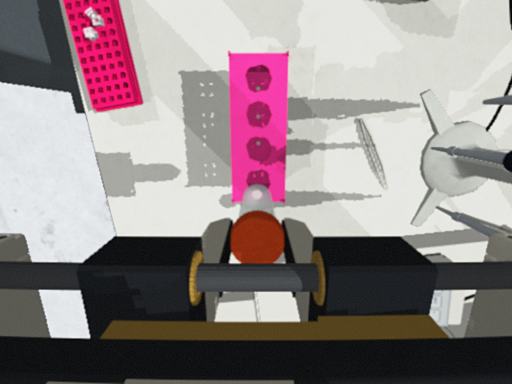

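The tube hangs upright in the fingers, cap at (257,239) and foot at (257,192), in line with the hole at (259,178). I'll check the in-hand offset numerically while lowering to just above the plate.

```bash
python3 - <<'E'
from h import *
c=cams.calibration("wrist"); p=sensors.sense()["tool_pos"]
im=cv2.imread("pics/w5.png")[:,:,::-1].copy()
b,m=blobs(im,(0,140,60),(18,255,255),300)
for ce,s in b: print(ce,s)
t=np.linspace(0,2*np.pi,40)
for y in (0,-.001):
    q=to_px(c,np.c_[p[0]+.0165*np.cos(t),p[1]+y+.0165*np.sin(t),t*0+p[2]+.019]); print(q.min(0),q.max(0))
    print("foot",to_px(c,np.array([[p[0],p[1]+y,p[2]-.098]])))
E
python3 -m jog '0 0 0 0.7 0.6 15 0; 0 0 0 0 0 15 0; 0 0 0 0 0 10 0; 0 0 0 0 0 5 0; 0 0 0 0 0 0 0; 0 0 0 0 0 0 0'
```

```text
[256.86299081 238.27736007] [ 230  211   55   53 2394]
[230.47926484 215.81276804] [285.41366372 266.34501118]
foot [[257.71224241 192.22249192]]
[230.69858968 217.42004833] [285.54418751 267.78462355]
foot [[257.81513629 193.16243365]]
t: 10.52
tool_pos: [0.5316, -0.3618, 0.2009]
ee_rot: [-3.142, -0.0, 1.466]
ft_force: [-0.3, -0.8, -0.2]
width: 0.0322
grip_force: 30.0
```

```bash
python3 -m jog '0 0 0 0 0 8 0; 0 0 0 0 0 8 0; 0 0 0 0 0 8 0; 0 0 0 0 0 8 0; 0 0 0 0 0 0 0'
```

```text
t: 10.93
tool_pos: [0.5304, -0.3614, 0.1661]
ee_rot: [-3.138, -0.002, 1.466]
ft_force: [-0.9, 0.4, -0.7]
width: 0.0323
grip_force: 30.0
```

```bash
python3 -m jog '0 0 0 0 0 10 0; 0 0 0 0 0 10 0; 0 0 0 0 0 10 0; 0 0 0 0 0 10 0; 0 0 0 0 0 8 0; 0 0 0 0 0 7 0; 0 0 0 0 0 5 0; 0 0 0 0 0 0 0'
```

```text
t: 11.6
tool_pos: [0.5308, -0.3618, 0.1072]
ee_rot: [-3.14, -0.001, 1.466]
ft_force: [-1.1, 0.1, -0.3]
width: 0.0325
grip_force: 30.0
```

```bash
python3 -m jog '0 0 0 0 0 2 0; 0 0 0 0 0 2 0; 0 0 0 0 0 1 0; 0 0 0 0 0 0 0'; python3 -m jog '0 0 0 0 0 0.5 0; 0 0 0 0 0 0 0; 0 0 0 0 0 0 0.6; 0 0 0 0 0 0 0.6; 0 0 0 0 0 0 0.6; 0 0 0 0 0 0 0.6'; python3 -m jog '0 0 0 0 0 -5 0.6; 0 0 0 0 0 -25 0.6; 0 0 0 0 0 -35 0.6; 0 0 0 0 0 -35 0.6; 0 0 0 0 0 -30 0.6; 0 0 0 0 0 -15 0.6; 0 0 0 0 0 0 0.6'
python3 - <<'E'
from h import *
c=cams.calibration("wrist"); im=cams.capture("wrist"); cv2.imwrite("pics/w6.png",im[:,:,::-1]); caps(im,c)
go([.549,.301,.2],1.371)
E
```

```text
t: 11.93
tool_pos: [0.5314, -0.3623, 0.1038]
ee_rot: [3.141, 0.0, 1.466]
ft_force: [-0.4, -0.3, -1.1]
width: 0.032
grip_force: 30.0
t: 12.43
tool_pos: [0.5314, -0.3623, 0.1033]
ee_rot: [3.141, 0.0, 1.466]
ft_force: [-0.1, 0.7, 1.3]
width: 0.0532
grip_force: 0.0
t: 13.02
tool_pos: [0.533, -0.3638, 0.2538]
ee_rot: [3.134, 0.006, 1.466]
ft_force: [0.0, 0.4, 0.5]
width: 0.0556
grip_force: 0.0
[254.3 181.9] [241 168  28  29 629] [[0.5305, -0.3616, 0.12], [0.5303, -0.3627, 0.115]]
t 13.07 tcp [ 0.5322 -0.363   0.2507] rot [3.1376e+00 3.1000e-03 1.4660e+00] w 0.0557
tool shift mm [662.3 -52.9  48.4]
turn rotvec [0.0041 0.0029 0.0951]
```

```bash
python3 -m jog '0 0 0 38.95 -3.1 0 0.6; 0 0 0 38.95 -3.1 0 0.6; 0 0 0 38.95 -3.1 0 0.6; 0 0 0 38.95 -3.1 0 0.6; 0 0 0 38.95 -3.1 0 0.6; 0 0 0 38.95 -3.1 0 0.6; 0 0 0 38.95 -3.1 0 0.6; 0 0 0 38.95 -3.1 0 0.6; 0 0 0 38.95 -3.1 0 0.6'; python3 -m jog '0 0 0 38.95 -3.1 0 0.6; 0 0 0 38.95 -3.1 0 0.6; 0 0 0 38.95 -3.1 0 0.6; 0 0 0 38.95 -3.1 0 0.6; 0 0 0 38.95 -3.1 0 0.6; 0 0 0 38.95 -3.1 0 0.6; 0 0 0 38.95 -3.1 0 0.6; 0 0 0.05 38.95 -3.1 0 0.6; 0 0 0.045 0 0 0 0.6; 0 0 0 0 0 0 0.6; 0 0 0 0 0 0 0.6; 0 0 0 0 0 0 0.6'
python3 - <<'E'
from h import *
c=cams.calibration("wrist"); im=cams.capture("wrist"); cv2.imwrite("pics/w7.png",im[:,:,::-1]); caps(im,c)
go([.549,.3009,.101],1.371)
E
```

```text
t: 13.82
tool_pos: [0.5388, -0.0086, 0.246]
ee_rot: [-3.138, -0.0, 1.466]
ft_force: [1.4, 0.1, -0.9]
width: 0.0557
grip_force: 0.0
t: 14.82
tool_pos: [0.5478, 0.3006, 0.2469]
ee_rot: [-3.14, 0.002, 1.371]
ft_force: [-0.2, 0.5, 0.5]
width: 0.0555
grip_force: 0.0
[259.2 184.6] [245 170  30  30 693] [[0.5496, 0.3011, 0.12], [0.5494, 0.3, 0.115]]
[259.3 231.2] [ 245  203   30   58 1303] [[0.5386, 0.2458, 0.12], [0.5382, 0.2437, 0.115]]
t 14.87 tcp [0.5481 0.3004 0.2473] rot [-3.1404e+00  1.1000e-03  1.3706e+00] w 0.0556
tool shift mm [  0.8   1.  146.3]
turn rotvec [-0.0012  0.0011 -0.0004]
```

```bash
python3 -m jog '0 0 0 0.8 1 30 0.6; 0 0 0 0 0 30 0.6; 0 0 0 0 0 30 0.6; 0 0 0 0 0 23 0.6; 0 0 0 0 0 13 0.6; 0 0 0 0 0 9 0.6; 0 0 0 0 0 6 0.6; 0 0 0 0 0 5 0.6; 0 0 0 0 0 0 0.6; 0 0 0 0 0 0 0.6'; python3 -m jog '0 0 0 0 0 0 0; 0 0 0 0 0 0 0; 0 0 0 0 0 0 0; 0 0 0 0 0 0 0; 0 0 0 0 0 0 0'
```

```text
t: 15.7
tool_pos: [0.5499, 0.3023, 0.103]
ee_rot: [3.14, -0.001, 1.371]
ft_force: [0.2, -0.2, -0.0]
width: 0.0558
grip_force: 0.0
t: 16.12
tool_pos: [0.5495, 0.3025, 0.1025]
ee_rot: [3.141, -0.0, 1.371]
ft_force: [-0.7, 0.2, 1.8]
width: 0.0321
grip_force: 30.0
```

```bash
python3 -m jog '0 0 0 0 0 -10 0; 0 0 0 0 0 -25 0; 0 0 0 0 0 -30 0; 0 0 0 0 0 -30 0; 0 0 0 0 0 -30 0; 0 0 0 0 0 -20 0; 0 0 0 0 0 0 0'; python3 -m jog '0 0 0 -20 3.6 0 0; 0 0 0 -38.3 6.87 0 0; 0 0 0 -38.3 6.87 0 0; 0 0 0 -38.3 6.87 0 0; 0 0 0 -38.3 6.87 0 0; 0 0 0 -38.3 6.87 0 0; 0 0 0 -38.3 6.87 0 0; 0 0 0 -38.3 6.87 0 0; 0 0 0 -38.3 6.87 0 0'; python3 -m jog '0 0 0 -38.3 6.87 0 0; 0 0 0 -38.3 6.87 0 0; 0 0 0 -38.3 6.87 0 0; 0 0 0 -38.3 6.87 0 0; 0 0 0 -38.3 6.87 0 0; 0 0 0 -38.3 6.87 0 0; 0 0 0 -38.3 6.87 0 0; 0 0 -0.05 -20 3.6 0 0; 0 0 -0.045 0 0 0 0; 0 0 0 0 0 0 0; 0 0 0 0 0 0 0; 0 0 0 0 0 0 0'
python3 - <<'E'
from h import *
im=cams.capture("wrist"); cv2.imwrite("pics/w8.png",im[:,:,::-1])
b,m=blobs(im,(0,140,60),(18,255,255),300)
for ce,s in b: print(ce,s)
go([.535,-.3231,.18],1.466)
E
```

```text
t: 16.7
tool_pos: [0.5516, 0.3032, 0.2536]
ee_rot: [3.133, -0.005, 1.371]
ft_force: [0.3, 0.2, -0.7]
width: 0.0321
grip_force: 30.0
t: 17.45
tool_pos: [0.541, -0.0308, 0.2464]
ee_rot: [-3.14, -0.0, 1.371]
ft_force: [0.8, -0.8, -1.0]
width: 0.0322
grip_force: 30.0
t: 18.45
tool_pos: [0.5353, -0.3209, 0.2467]
ee_rot: [-3.141, -0.001, 1.465]
ft_force: [0.0, 0.0, 0.5]
width: 0.0321
grip_force: 30.0
[256.82595486 239.29904514] [ 230  213   54   51 2304]
t 18.5 tcp [ 0.5355 -0.3207  0.247 ] rot [-3.1412e+00 -5.0000e-04  1.4661e+00] w 0.0322
tool shift mm [-2.4 -0.2 67. ]
turn rotvec [-0.0004 -0.0005  0.0001]
```

```bash
python3 -m jog '0 0 0 -1.1 -0.2 20 0; 0 0 0 0 0 15 0; 0 0 0 0 0 10 0; 0 0 0 0 0 8 0; 0 0 0 0 0 8 0; 0 0 0 0 0 8 0; 0 0 0 0 0 8 0; 0 0 0 0 0 0 0'
```

```text
t: 19.17
tool_pos: [0.5345, -0.3223, 0.1684]
ee_rot: [-3.139, -0.002, 1.466]
ft_force: [-0.6, 0.3, -1.0]
width: 0.0318
grip_force: 30.0
```

```bash
python3 -m jog '0 0 0 0 0 10 0; 0 0 0 0 0 10 0; 0 0 0 0 0 10 0; 0 0 0 0 0 10 0; 0 0 0 0 0 8 0; 0 0 0 0 0 7 0; 0 0 0 0 0 5 0; 0 0 0 0 0 0 0; 0 0 0 0 0 0 0'
```

```text
t: 19.92
tool_pos: [0.5351, -0.3229, 0.1099]
ee_rot: [-3.141, -0.0, 1.466]
ft_force: [0.6, -0.1, -0.2]
width: 0.0321
grip_force: 30.0
```

```bash
python3 -m jog '0 0 0 0 0 2 0; 0 0 0 0 0 2 0; 0 0 0 0 0 1.5 0; 0 0 0 0 0 1 0; 0 0 0 0 0 0 0; 0 0 0 0 0 0 0'
```

```text
t: 20.42
tool_pos: [0.5352, -0.323, 0.1037]
ee_rot: [3.141, 0.0, 1.466]
ft_force: [0.3, 0.6, 0.2]
width: 0.0322
grip_force: 30.0
```

```bash
python3 -m jog '0 0 0 0 0 0.8 0; 0 0 0 0 0 0 0; 0 0 0 0 0 0 0; 0 0 0 0 0 0 0.6; 0 0 0 0 0 0 0.6; 0 0 0 0 0 0 0.6; 0 0 0 0 0 0 0.6'; python3 -m jog '0 0 0 0 0 -5 0.6; 0 0 0 0 0 -25 0.6; 0 0 0 0 0 -35 0.6; 0 0 0 0 0 -35 0.6; 0 0 0 0 0 -30 0.6; 0 0 0 0 0 -15 0.6; 0 0 0 0 0 0 0.6; 0 0 0 0 0 0 0.6'
python3 - <<'E'
from h import *
c=cams.calibration("wrist"); im=cams.capture("wrist"); cv2.imwrite("pics/w9.png",im[:,:,::-1]); caps(im,c)
go([.5413,.2627,.25],1.371)
E
```

```text
t: 21.0
tool_pos: [0.5352, -0.3229, 0.103]
ee_rot: [3.141, 0.0, 1.466]
ft_force: [0.1, -0.3, 0.2]
width: 0.0532
grip_force: 0.0
t: 21.67
tool_pos: [0.5354, -0.3231, 0.2487]
ee_rot: [3.14, 0.001, 1.466]
ft_force: [0.4, 0.8, -0.2]
width: 0.0558
grip_force: 0.0
[256.4 200.7] [ 242  172   29   60 1284] [[0.5323, -0.3414, 0.12], [0.5322, -0.3429, 0.115]]
t 21.72 tcp [ 0.5348 -0.3225  0.247 ] rot [-3.1407e+00 -6.0000e-04  1.4661e+00] w 0.0556
tool shift mm [582.7 -54.7  -2.6]
turn rotvec [-0.0009 -0.0006  0.0951]
```

```bash
python3 -m jog '0 0 0 38.85 -3.65 0 0.6; 0 0 0 38.85 -3.65 0 0.6; 0 0 0 38.85 -3.65 0 0.6; 0 0 0 38.85 -3.65 0 0.6; 0 0 0 38.85 -3.65 0 0.6; 0 0 0 38.85 -3.65 0 0.6; 0 0 0 38.85 -3.65 0 0.6; 0 0 0 38.85 -3.65 0 0.6; 0 0 0 38.85 -3.65 0 0.6'; python3 -m jog '0 0 0 38.85 -3.65 0 0.6; 0 0 0 38.85 -3.65 0 0.6; 0 0 0 38.85 -3.65 0 0.6; 0 0 0 38.85 -3.65 0 0.6; 0 0 0 38.85 -3.65 0 0.6; 0 0 0.05 38.85 -3.65 0 0.6; 0 0 0.045 0 0 0 0.6; 0 0 0 0 0 0 0.6; 0 0 0 0 0 0 0.6; 0 0 0 0 0 0 0.6'
python3 - <<'E'
from h import *
c=cams.calibration("wrist"); im=cams.capture("wrist"); cv2.imwrite("pics/w10.png",im[:,:,::-1]); caps(im,c)
go([.5413,.2627,.101],1.371)
E
```

```text
t: 22.47
tool_pos: [0.5375, 0.0303, 0.2455]
ee_rot: [-3.137, -0.0, 1.466]
ft_force: [0.4, 0.7, 0.4]
width: 0.0554
grip_force: 0.0
t: 23.3
tool_pos: [0.5412, 0.2613, 0.2464]
ee_rot: [-3.139, 0.002, 1.371]
ft_force: [-0.2, 0.6, 0.9]
width: 0.0559
grip_force: 0.0
[258.5 184.4] [244 170  30  30 717] [[0.5422, 0.2623, 0.12], [0.542, 0.2612, 0.115]]
[257.7 216.2] [244 202  29  29 660] [[0.5339, 0.2254, 0.12], [0.5335, 0.2236, 0.115]]
t 23.35 tcp [0.5414 0.2611 0.2469] rot [-3.1401e+00  1.1000e-03  1.3705e+00] w 0.056
tool shift mm [  1.7  -0.2 145.9]
turn rotvec [-0.0015  0.0011 -0.0005]
```

```bash
python3 -m jog '0 0 0 0.4 0.1 30 0.6; 0 0 0 0 0 30 0.6; 0 0 0 0 0 30 0.6; 0 0 0 0 0 23 0.6; 0 0 0 0 0 13 0.6; 0 0 0 0 0 9 0.6; 0 0 0 0 0 6 0.6; 0 0 0 0 0 5 0.6; 0 0 0 0 0 0 0.6; 0 0 0 0 0 0 0.6'; python3 -m jog '0 0 0 0 0 0 0; 0 0 0 0 0 0 0; 0 0 0 0 0 0 0; 0 0 0 0 0 0 0; 0 0 0 0 0 0 0'
```

```text
t: 24.18
tool_pos: [0.5424, 0.2627, 0.1026]
ee_rot: [3.141, -0.001, 1.371]
ft_force: [-0.3, -0.0, -1.0]
width: 0.056
grip_force: 0.0
t: 24.6
tool_pos: [0.542, 0.2629, 0.1022]
ee_rot: [3.141, -0.0, 1.371]
ft_force: [0.2, 0.3, 0.4]
width: 0.0324
grip_force: 30.0
```

```bash
python3 -m jog '0 0 0 0 0 -10 0; 0 0 0 0 0 -25 0; 0 0 0 0 0 -30 0; 0 0 0 0 0 -30 0; 0 0 0 0 0 -30 0; 0 0 0 0 0 -20 0; 0 0 0 0 0 0 0'; python3 -m jog '0 0 0 -20 3.9 0 0; 0 0 0 -38.2 7.53 0 0; 0 0 0 -38.2 7.53 0 0; 0 0 0 -38.2 7.53 0 0; 0 0 0 -38.2 7.53 0 0; 0 0 0 -38.2 7.53 0 0; 0 0 0 -38.2 7.53 0 0; 0 0 0 -38.2 7.53 0 0'; python3 -m jog '0 0 0 -38.2 7.53 0 0; 0 0 0 -38.2 7.53 0 0; 0 0 0 -38.2 7.53 0 0; 0 0 0 -38.2 7.53 0 0; 0 0 0 -38.2 7.53 0 0; 0 0 0 -38.2 7.53 0 0; 0 0 -0.05 -20.3 3.9 0 0; 0 0 -0.045 0 0 0 0; 0 0 0 0 0 0 0; 0 0 0 0 0 0 0; 0 0 0 0 0 0 0'
python3 - <<'E'
from h import *
im=cams.capture("wrist"); cv2.imwrite("pics/w11.png",im[:,:,::-1])
b,m=blobs(im,(0,140,60),(18,255,255),300)
for ce,s in b: print(ce,s)
go([.539,-.2843,.1024],1.466)
E
```

```text
t: 25.18
tool_pos: [0.5442, 0.2636, 0.2532]
ee_rot: [3.133, -0.005, 1.371]
ft_force: [1.3, 0.8, 0.3]
width: 0.0321
grip_force: 30.0
t: 25.85
tool_pos: [0.5394, -0.0318, 0.2463]
ee_rot: [-3.141, -0.0, 1.371]
ft_force: [0.2, -0.3, -0.9]
width: 0.032
grip_force: 30.0
t: 26.77
tool_pos: [0.5387, -0.2835, 0.2466]
ee_rot: [-3.141, -0.001, 1.465]
ft_force: [0.0, 0.3, -0.3]
width: 0.0322
grip_force: 30.0
[256.83087926 238.17332772] [ 230  211   55   53 2377]
t 26.82 tcp [ 0.5389 -0.2834  0.2468] rot [-3.1413e+00 -4.0000e-04  1.4661e+00] w 0.0322
tool shift mm [ -1.    0.3 144.4]
turn rotvec [-0.0003 -0.0004  0.0001]
```

```bash
python3 -m jog '0 0 0 -0.6 0.2 20 0; 0 0 0 0 0 15 0; 0 0 0 0 0 10 0; 0 0 0 0 0 8 0; 0 0 0 0 0 8 0; 0 0 0 0 0 8 0; 0 0 0 0 0 8 0; 0 0 0 0 0 0 0'
```

```text
t: 27.48
tool_pos: [0.5383, -0.2845, 0.1681]
ee_rot: [-3.139, -0.001, 1.466]
ft_force: [-1.0, -0.6, -1.2]
width: 0.032
grip_force: 30.0
```

```bash
python3 -m jog '0 0 0 0 0 10 0; 0 0 0 0 0 10 0; 0 0 0 0 0 10 0; 0 0 0 0 0 10 0; 0 0 0 0 0 8 0; 0 0 0 0 0 7 0; 0 0 0 0 0 5 0; 0 0 0 0 0 0 0; 0 0 0 0 0 0 0'
```

```text
t: 28.23
tool_pos: [0.5389, -0.285, 0.1096]
ee_rot: [-3.141, -0.0, 1.466]
ft_force: [0.4, 0.2, -1.6]
width: 0.0322
grip_force: 30.0
```

```bash
python3 -m jog '0 0 0 0 0 2 0; 0 0 0 0 0 2 0; 0 0 0 0 0 1.5 0; 0 0 0 0 0 1 0; 0 0 0 0 0 0.8 0; 0 0 0 0 0 0 0; 0 0 0 0 0 0 0'
```

```text
t: 28.82
tool_pos: [0.539, -0.2851, 0.1026]
ee_rot: [3.142, 0.0, 1.466]
ft_force: [0.8, -0.1, -0.4]
width: 0.0322
grip_force: 30.0
```

```bash
python3 -m jog '0 0 0 0 0 0 0.6; 0 0 0 0 0 0 0.6; 0 0 0 0 0 0 0.6; 0 0 0 0 0 0 0.6'; python3 -m jog '0 0 0 0 0 -5 0.6; 0 0 0 0 0 -25 0.6; 0 0 0 0 0 -35 0.6; 0 0 0 0 0 -35 0.6; 0 0 0 0 0 -30 0.6; 0 0 0 0 0 -15 0.6; 0 0 0 0 0 0 0.6; 0 0 0 0 0 0 0.6'
python3 -c "
from h import *
go([.5338,.2247,.248],1.371)"
```

```text
t: 29.15
tool_pos: [0.539, -0.2851, 0.1026]
ee_rot: [3.141, 0.0, 1.466]
ft_force: [0.5, -0.1, 0.0]
width: 0.0534
grip_force: 0.0
t: 29.82
tool_pos: [0.5393, -0.2852, 0.2485]
ee_rot: [3.14, 0.001, 1.466]
ft_force: [0.3, -0.2, 0.2]
width: 0.0559
grip_force: 0.0
t 29.82 tcp [ 0.5393 -0.2852  0.2485] rot [3.1397e+00 1.2000e-03 1.4660e+00] w 0.0559
tool shift mm [ 5.066e+02 -5.880e+01 -2.000e-01]
turn rotvec [0.0019 0.0011 0.095 ]
```

13 rows of 38.97, −4.52.

```bash
python3 -m jog '0 0 0 38.97 -4.52 0 0.6; 0 0 0 38.97 -4.52 0 0.6; 0 0 0 38.97 -4.52 0 0.6; 0 0 0 38.97 -4.52 0 0.6; 0 0 0 38.97 -4.52 0 0.6; 0 0 0 38.97 -4.52 0 0.6; 0 0 0 38.97 -4.52 0 0.6'; python3 -m jog '0 0 0 38.97 -4.52 0 0.6; 0 0 0 38.97 -4.52 0 0.6; 0 0 0 38.97 -4.52 0 0.6; 0 0 0 38.97 -4.52 0 0.6; 0 0 0 38.97 -4.52 0 0.6; 0 0 0.05 38.97 -4.52 0 0.6; 0 0 0.045 0 0 0 0.6; 0 0 0 0 0 0 0.6; 0 0 0 0 0 0 0.6; 0 0 0 0 0 0 0.6'
python3 - <<'E'
from h import *
c=cams.calibration("wrist"); im=cams.capture("wrist"); cv2.imwrite("pics/w12.png",im[:,:,::-1]); caps(im,c)
go([.5338,.2247,.102],1.371)
E
```

```text
t: 30.4
tool_pos: [0.5345, -0.0084, 0.2454]
ee_rot: [-3.138, -0.0, 1.466]
ft_force: [-0.1, 0.5, -0.1]
width: 0.0559
grip_force: 0.0
t: 31.23
tool_pos: [0.5331, 0.2239, 0.2463]
ee_rot: [-3.14, 0.001, 1.371]
ft_force: [-0.6, -0.2, -1.2]
width: 0.0556
grip_force: 0.0
[256.6 184.9] [242 170  30  31 705] [[0.532, 0.2248, 0.12], [0.5317, 0.2236, 0.115]]
[282.9 312.4] [271 301  26  22 488] [[0.5317, 0.0522, 0.12], [0.5314, 0.0481, 0.115]]
t 31.28 tcp [0.5334 0.2237 0.2467] rot [-3.1402e+00  1.0000e-03  1.3705e+00] w 0.056
tool shift mm [  1.2   0.4 144.7]
turn rotvec [-0.0014  0.001  -0.0005]
```

```bash
python3 -m jog '0 0 0 0 -0.8 30 0.6; 0 0 0 0 0 30 0.6; 0 0 0 0 0 30 0.6; 0 0 0 0 0 23 0.6; 0 0 0 0 0 13 0.6; 0 0 0 0 0 9 0.6; 0 0 0 0 0 6 0.6; 0 0 0 0 0 4 0.6; 0 0 0 0 0 0 0.6; 0 0 0 0 0 0 0.6'; python3 -m jog '0 0 0 0 0 0 0; 0 0 0 0 0 0 0; 0 0 0 0 0 0 0; 0 0 0 0 0 0 0; 0 0 0 0 0 0 0'
```

```text
t: 32.12
tool_pos: [0.5334, 0.225, 0.1033]
ee_rot: [3.14, -0.001, 1.371]
ft_force: [-0.4, 0.2, -0.8]
width: 0.0558
grip_force: 0.0
t: 32.53
tool_pos: [0.5329, 0.2252, 0.1029]
ee_rot: [3.141, -0.0, 1.371]
ft_force: [-0.2, -0.2, 2.0]
width: 0.032
grip_force: 30.0
```

```bash
python3 -m jog '0 0 0 0 0 -10 0; 0 0 0 0 0 -25 0; 0 0 0 0 0 -30 0; 0 0 0 0 0 -30 0; 0 0 0 0 0 -30 0; 0 0 0 0 0 -20 0; 0 0 0 0 0 0 0'; python3 -m jog '0 0 0 -20 4.5 0 0; 0 0 0 -38.1 8.58 0 0; 0 0 0 -38.1 8.58 0 0; 0 0 0 -38.1 8.58 0 0; 0 0 0 -38.1 8.58 0 0; 0 0 0 -38.1 8.58 0 0; 0 0 0 -38.1 8.58 0 0'; python3 -m jog '0 0 0 -38.1 8.58 0 0; 0 0 0 -38.1 8.58 0 0; 0 0 0 -38.1 8.58 0 0; 0 0 0 -38.1 8.58 0 0; 0 0 0 -38.1 8.58 0 0; 0 0 -0.05 -20.2 4.5 0 0; 0 0 -0.045 0 0 0 0; 0 0 0 0 0 0 0; 0 0 0 0 0 0 0; 0 0 0 0 0 0 0'
python3 - <<'E'
from h import *
im=cams.capture("wrist"); cv2.imwrite("pics/w13.png",im[:,:,::-1])
b,m=blobs(im,(0,140,60),(18,255,255),300)
for ce,s in b: print(ce,s)
go([.5431,-.2455,.1028],1.466)
E
```

```text
t: 33.12
tool_pos: [0.5351, 0.2257, 0.2536]
ee_rot: [3.133, -0.004, 1.371]
ft_force: [0.4, 0.1, 0.3]
width: 0.0324
grip_force: 30.0
t: 33.7
tool_pos: [0.5374, -0.0312, 0.2467]
ee_rot: [-3.14, -0.0, 1.371]
ft_force: [1.2, 0.0, -1.1]
width: 0.0324
grip_force: 30.0
t: 34.53
tool_pos: [0.5427, -0.2447, 0.2471]
ee_rot: [-3.141, -0.001, 1.465]
ft_force: [0.1, 0.2, -0.9]
width: 0.0322
grip_force: 30.0
[210.54595086  18.62238399] [ 193    0   35   39 1099]
[256.78388747 238.33930094] [ 230  211   54   53 2346]
t 34.58 tcp [ 0.5428 -0.2445  0.2473] rot [-3.1411e+00 -5.0000e-04  1.4661e+00] w 0.0323
tool shift mm [ -1.    0.4 144.5]
turn rotvec [-0.0005 -0.0005  0.0001]
```

View pics/w13.png

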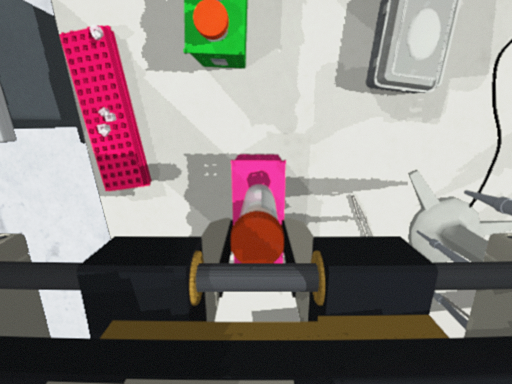

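The wrist view shows the last tube upright in the hand, its foot at (259,192), in line with the remaining hole at (259,178) at the left end of the pink rack.

```bash
python3 -m jog '0 0 0 -0.5 0.4 20 0; 0 0 0 0 0 15 0; 0 0 0 0 0 10 0; 0 0 0 0 0 8 0; 0 0 0 0 0 8 0; 0 0 0 0 0 8 0; 0 0 0 0 0 8 0; 0 0 0 0 0 0 0'
```

```text
t: 35.25
tool_pos: [0.5426, -0.2456, 0.1688]
ee_rot: [-3.139, -0.001, 1.466]
ft_force: [0.0, 0.2, -0.7]
width: 0.032
grip_force: 30.0
```

```bash
python3 -m jog '0 0 0 0 0 10 0; 0 0 0 0 0 10 0; 0 0 0 0 0 10 0; 0 0 0 0 0 10 0; 0 0 0 0 0 8 0; 0 0 0 0 0 7 0; 0 0 0 0 0 5 0; 0 0 0 0 0 0 0; 0 0 0 0 0 0 0'
```

```text
t: 36.0
tool_pos: [0.5433, -0.2461, 0.1103]
ee_rot: [-3.141, -0.0, 1.466]
ft_force: [-0.6, -0.3, -0.5]
width: 0.032
grip_force: 30.0
```

```bash
python3 -m jog '0 0 0 0 0 2 0; 0 0 0 0 0 2 0; 0 0 0 0 0 1.5 0; 0 0 0 0 0 1 0; 0 0 0 0 0 0.8 0; 0 0 0 0 0 0 0; 0 0 0 0 0 0 0'
```

```text
t: 36.58
tool_pos: [0.5433, -0.2462, 0.1033]
ee_rot: [3.142, 0.0, 1.466]
ft_force: [0.7, -0.8, 0.1]
width: 0.0321
grip_force: 30.0
```

```bash
python3 -m jog '0 0 0 0 0 0.5 0; 0 0 0 0 0 0 0; 0 0 0 0 0 0 0.6; 0 0 0 0 0 0 0.6; 0 0 0 0 0 0 0.6; 0 0 0 0 0 0 0.6'; python3 -m jog '0 0 0 0 0 -5 0.6; 0 0 0 0 0 -25 0.6; 0 0 0 0 0 -35 0.6; 0 0 0 0 0 -35 0.6; 0 0 0 0 0 -35 0.6; 0 0 0 0 0 -35 0.6; 0 0 0 0 -30 0 0.6; 0 0 0 0 -30 0 0.6; 0 0 0 0 -30 0 0.6; 0 0 0 0 -30 0 0.6; 0 0 0 0 -30 0 0.6; 0 0 0 0 0 0 0.6'
python3 - <<'E'
from h import *
c=cams.calibration("wrist"); im=cams.capture("wrist"); caps(im,c)
cv2.imwrite("pics/wf.png",im[:,:,::-1])
t=cams.capture("top"); print("top"); caps(t,cams.calibration("top"))
cv2.imwrite("pics/tf.png",cv2.resize(t[110:260,90:430],(800,353),interpolation=cv2.INTER_CUBIC)[:,:,::-1])
E
```

```text
t: 37.08
tool_pos: [0.5433, -0.2461, 0.1027]
ee_rot: [3.142, 0.0, 1.466]
ft_force: [-1.1, 0.2, -0.6]
width: 0.0532
grip_force: 0.0
t: 38.08
tool_pos: [0.39, -0.2291, 0.2733]
ee_rot: [-3.14, 0.0, 1.465]
ft_force: [-0.3, -0.5, -0.6]
width: 0.0556
grip_force: 0.0
[357.2   2.7] [345   0  26   8 140] [[0.5149, -0.0485, 0.12], [0.5168, -0.0468, 0.115]]
[355.8  27.3] [339   9  34  37 933] [[0.5128, -0.0722, 0.12], [0.5146, -0.0708, 0.115]]
[379.1 181.9] [365 169  29  27 609] [[0.5383, -0.2464, 0.12], [0.5405, -0.2477, 0.115]]
[377.1 211.1] [363 198  29  27 578] [[0.536, -0.2842, 0.12], [0.5382, -0.2862, 0.115]]
[373.4 232.3] [361 226  26  11 198] [[0.5316, -0.3128, 0.12], [0.5337, -0.3152, 0.115]]
top
[353.2 184.7] [348 180  12  11 105] [[0.5405, -0.2472, 0.12], [0.5407, -0.2484, 0.115]]
[367.6 185. ] [362 180  13  11 111] [[0.5386, -0.2857, 0.12], [0.5387, -0.287, 0.115]]
[388.7 186.4] [376 181  27  12 223] [[0.5331, -0.3427, 0.12], [0.5332, -0.3442, 0.115]]
[243.3 191.3] [238 186  12  12 111] [[0.5314, 0.0441, 0.12], [0.5315, 0.0443, 0.115]]
[272.5 194.6] [267 189  12  12 113] [[0.5203, -0.0326, 0.12], [0.5204, -0.0327, 0.115]]
[287.1 196.5] [282 191  11  12 114] [[0.5143, -0.0709, 0.12], [0.5144, -0.0712, 0.115]]
```

View pics/tf.png

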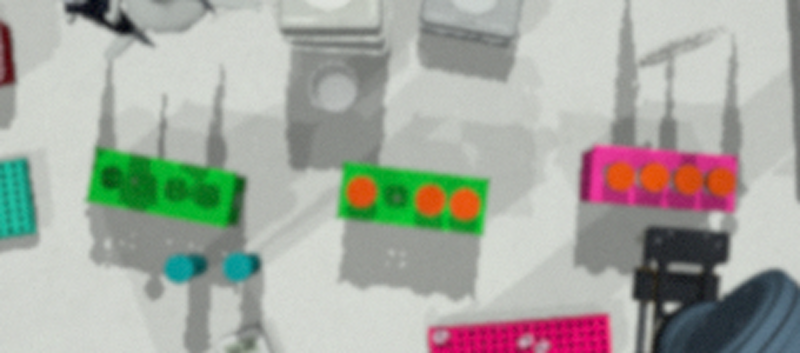

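View pics/wf.png

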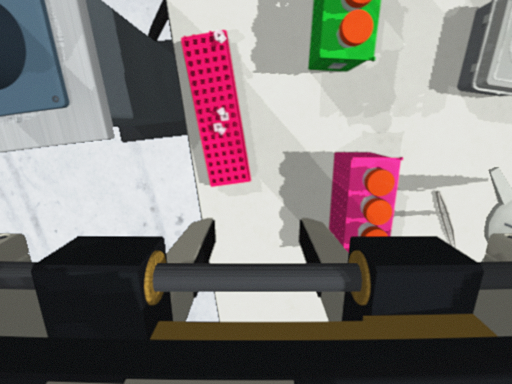

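The top view shows all four orange caps evenly spaced in the pink rack at about (353–395,185). The left rack is empty, and the racks, beaker and turquoise tubes are where they began. The wrist view agrees: the two caps in full view, at (379,182) and (377,211), sit level and down.

```bash
python3 -c "
from bench import ticket; print(ticket.hand_in())"
```

```text
the job is handed in; nothing more can be done
None
```

I moved all four tubes into the empty rack in reverse order and handed the job in at about 38 s; the final pictures show them seated, with the racks, beaker and turquoise tubes where they started.

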